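# Clamp a brass housing in the cam fixture of a laser marking bench

## Robot

A 6-joint arm with a two-finger parallel gripper is mounted at the origin on the work surface. World frame = base frame: x ahead of the robot, y to its left, z up, the work surface at z = 0. Lengths are in m, angles in degrees, forces in N, time in s.
With the tool pointing down it reaches from about 0.25 to 0.725 m from the base axis. Payload 9.7 kg.
Tool frame: the origin (TCP) lies at the very end of the fingers, on their centre line; the grasp point (between the pads) lies 19 mm behind it (bot.hold_point_z is the distance from the TCP to the grasp point, in m); z points along the fingers, y is the line along which they close (so a half turn about z gives the same grasp; the last joint's range is limited). The gripper opens to 85 mm and grips with 20 to 120 N. Pads are 22 mm wide; open, the fingers measure 114 mm over their backs; the gripper's body (76 mm by 85 mm) begins 54 mm behind the grasp point. The pads swing forward as they close: fully open they stand 13 mm farther back than shut.
Start: joints at [-66.75, 4.979, 10.078, 95.1, 0, 90], TCP at [0.217, -0.505, 0.231] pointing down, gripper open.
Joint ranges: [-179.16, 179.16], [-48.56, 103.87], [-65.8, 70.77], [-126.05, 130.52], [-82.76, 87.17], [-180, 180]. Speed limits (degrees/s): [127.2, 127.2, 147.25, 180, 180, 180].

## Interface

Orientations are given as [roll, pitch, yaw] about the fixed x, y, z axes, in that order (R = Rz(yaw) Ry(pitch) Rx(roll)).
In Python, from workcell import bot gives the robot as it stands.
- The arm moves only by the tool play_rows, never from a script. Its argument "targets" is a list of rows, each an object with "grip": the closure in counts, from 0 (fully open) to 255 (shut); "linear": the shift along the world's x, y, z in cm, a list of three; "delta_rot": the turn, a rotation vector about the world's x, y, z in rad, a list of three. A call has 1 to 10 rows; each row is the pose to reach, as a shift and turn from the pose commanded when the call began; what a row does not reach only later rows make up. A row lasts 1/10 s, in which the tool goes at most 50 mm and 8.59 degrees, less where a joint would pass 70% of its speed; a pose out of reach is approached as far as the arm can. A call with a gripper value outside its range is refused whole. The fingers move at their own pace and stop on an object; "force" is the grip in N (left out, the last holds). Time passes only in rows, so rows that repeat a pose let the fingers close. It gives the time, the measured TCP pose, the force, the opening and the grip force at its end, in the units of the state.
- bot.get_obs(): the state, without advancing time (a new reading comes with each control period).
- bot.camera(name): name is "side" or "top" or "wrist"; returns a dict with "color" (420x560x3 uint8, red, green, blue), "range_z" (420x560 float32, m along the optical axis (not along the pixel's ray), 0 where there is no reading), "fov_y" (degrees; the focal length in pixels is half the picture's height over the tangent of half this angle, whatever the lens; pixels are square), "cx", "cy" (the principal point, pixels), "world_to_cam" (4x4, takes a point from world to camera coordinates). Camera axes: x right, y up, looking along -z (the intrinsics and any distortion apply to the point x, -y, -z); pixel columns grow to the right and rows downward; lengths in m; the calibration is good to about 2 mm. A picture is of the moment at which its call begins.
- bot.job_done(): hands the job in; it is judged then, once.
Trained networks look in a picture, given as the dict that the camera call returned (one of the last four; its "shot" number tells which), for a name from the list of things; names that differ only in an ending like _2 or _b are one class to them, and where a whole thing is asked for, a point or a joint stands for the part that bears it (a point fixed in the world has none). Each returns a list of dicts, best first, with "conf" (0 to 1); they miss things now and then, are a little off and sometimes report something else, mostly with a low value. They report only what shows in the picture. A call takes as long as a camera call. They do not tell look-alikes from the thing itself.
- bot.search_frame(picture, target): "box" ([left, top, right, bottom] in pixels, round what is visible of it).
- bot.trace(picture, target): "pixels" (420x560 bool, what is visible of it) and "box" ([left, top, right, bottom] in pixels, round what is visible of it).
- bot.pinpoint(picture, target): "pixel" ([column, row] in pixels: a listed point, or the origin of a listed thing).
The state is a dict: "time": time; "q": joint angles; "qd": joint speeds; "joint_efforts": joint torques, N m; "ee_pos": TCP position; "tcp_rot": TCP orientation; "wrist_force": force on the tool from outside, world axes, zero at the start; "torque": the same for the moment, N m; "opening": finger opening in m; "grasp_force": force on a finger pad.
Only numpy, scipy, OpenCV 4.12 (cv2) and the standard library are available. Lean on these libraries where they do the work, as an engineer would, in place of code of your own. Each camera call takes 0.05 s, during which the arm holds its last target. There are 200 camera calls.

## Task

Lay the brass housing with the square flange flat in the nest of the marking fixture, boss up, and let go of it. Then turn the fixture's crank anticlockwise (seen from above) until the cam roller has climbed the rise, passed the lip and dropped into the flat of the cam, and leave it resting there so that the jaw stays clamped. Feel for the flat and do not crank on beyond it: the cam then rises steeply and the jaw would crush the flange; leave everything else on the bench where it is.

Things in the scene. Friction and masses are not known exactly. Their poses are not given: they have to be found in the camera images.
- housing: The workpiece, loose brass: a square flange 44 x 44 mm, 14 mm thick, with a round boss on top, 26 mm in diameter, its flat top 40 mm above the underside. About 0.2 kg. Origin: centre of the flange's underside; x, y along the flange's edges, z up through the boss. Any of its four ways round fits the nest.
- round_housing: Bystander of the same brass with the same boss, but its flange is round, 44 mm in diameter, 14 mm thick. It stands upright near the square one; they may have changed places. Origin: centre of the underside.
- fixture: Marking fixture, fixed to the bench: grey-painted steel plate 150 (x) x 200 (y) x 15 mm. Origin: centre of its underside, z up. Along its y axis, from -y to +y: cam shaft with crank (x 0, y -55 mm), follower carriage with jaw (up to 47 mm above the bench, the highest part but for the crank), nest. It stands elsewhere and turned a little each time.
- nest (a point): Nest floor (plate top, 15 mm above bench), where the housing's underside centre is once pressed to the fence; axes as the fixture's. The fence (10 mm high) is 22 mm off on +y; two side guides (8 mm high) 49 mm apart in x leave 2.5 mm play either side; on -y the open jaw's face (26 mm wide, top 29 mm above bench) is 30 mm off: 8 mm play in y, taken up as the jaw closes.
- jaw: Sprung clamp jaw on the follower carriage, moved along the fixture's +y to the nest as the cam lifts the roller. Face 58 mm from its origin along +y. Once it meets the flange it stands still and its spring loads up: about 9 N in the cam's flat, 11 to 13 N on the lip just before the flat, over 20 N on the lobe after it. Over 18 N dents the flange.
- crank (a joint): Crank angle, rad, growing anticlockwise seen from above; turns from -0.05 to 3.9, starts at 0 to 0.4 with the clamp open. The cam is clamped on the shaft at a setting that differs each time: the roller reaches the middle of the flat anywhere from 1.6 to 3.1 on this joint. On the rise the springs turn the crank back if let go; near the flat they draw the roller into it.
- cam_axis (a point): Point on the cam shaft's axis, 58 mm above the bench; axes as the fixture's. In turning order the cam, seen under the crank arm, has a round base (hardly any resistance), a rise of 14 mm over 1 rad (1 to 6 N at the grip), a lip, a 2 mm drop (crank pulled forwards by some N), a flat about 0.15 rad long (no force) and, from about 0.3 rad after the lip, a steep 9 mm rise within 0.3 rad (7 to 17 N).
- crank_grip (a point): Grasping point on the crank's upright grip, a grey cylinder 18 mm in diameter, 59 to 99 mm above the bench, turning freely on its pin; the point is on its axis, 81 mm above the bench, 60 mm from the shaft's axis. The arm below it is 18 mm wide, upper face 58 mm above the bench. In the fixture's frame it lies (crank angle - 2.6 rad) anticlockwise from +x as seen from the shaft.
- screwdriver: Bystander: a screwdriver 170 mm long lying on the bench beyond the housings, between tray and jar.
- jar: Bystander: a white jar, 48 mm in diameter and 50 mm high, beyond the fixture.
- tray: Bystander: a clear open tray 110 x 150 x 30 mm to the left and far.
- spanner: Bystander: a steel spanner 160 mm long lying to the right of the fixture.
- collar: Bystander: a steel shaft collar, 36 mm in diameter and 14 mm high, lying near the housings.
There are look-alikes about, which are no part of the job. Leave any black or turquoise look-alike of the housing alone.

How it is judged:
By the outcome, as a careful person would: the job done as asked, in the order asked, and still so for the second after the job is handed in, with the robot touching nothing.
It also fails if it takes over 72 s, if anything falls off the work surface, if the arm or the gripper's body presses on something with over 40 N, if the wrist force passes 120 N, or if a joint passes its speed limit or range.

## Working session

There is one attempt and no reset: what is moved stays moved. The work goes in short steps, Python scripts to look and compute and a tool call to move; the robot and the scene stay as the last step left them, time stands still between calls to the robot, and variables do not carry over. Pictures are saved under pics/ and viewed, at most 10 in all, crops included, and the job is handed in when it is done.

Besides the shell and the picture viewer there is one more tool, called after "Request:" in YAML: its name, and indented under it one key for each argument. play_rows: Moves the arm, as the interface text tells. Its arguments: {"type":"object","properties":{"targets":{"type":"array","items":{"type":"object","properties":{"grip":{"type":"number"},"linear":{"type":"array","items":{"type":"number"}},"delta_rot":{"type":"array","items":{"type":"number"}}}}},"force":{"type":"number"}},"required":["targets"]}

```bash
ls; mkdir -p pics
cat > h.py <<'E'
import numpy as np, cv2
from workcell import bot
def K(p):
    f=210/np.tan(np.radians(p['fov_y'])/2); return f,p['cx'],p['cy']
def pt(p,u,v,z=None):
    """world point of pixel; z: intersect with plane, else use range"""
    f,cx,cy=K(p); T=np.linalg.inv(np.array(p['world_to_cam']))
    d=np.array([(u-cx)/f,-(v-cy)/f,-1.])
    if z is None:
        r=p['range_z'][int(round(v)),int(round(u))]; return T[:3,:3]@(d*r)+T[:3,3]
    w=T[:3,:3]@d; return T[:3,3]+w*(z-T[2,3])/w[2]
def cloud(p):
    f,cx,cy=K(p); T=np.linalg.inv(np.array(p['world_to_cam']))
    v,u=np.mgrid[:420,:560]; r=p['range_z']
    P=np.stack([(u-cx)/f*r,-(v-cy)/f*r,-r],-1); return P@T[:3,:3].T+T[:3,3]
def save(p,n,box=None,s=1):
    im=p['color'][...,::-1]
    if box: im=im[box[1]:box[3],box[0]:box[2]]
    cv2.imwrite('pics/'+n+'.png',cv2.resize(im,None,fx=s,fy=s,interpolation=cv2.INTER_CUBIC))
E
python3 - <<'E'
from h import *
o=bot.get_obs(); print({k:np.round(v,3) for k,v in o.items()}, bot.hold_point_z)
p=bot.camera('top'); q=bot.camera('side')
save(p,'top1'); save(q,'side1')
print({k:p[k] for k in p if k not in('color','range_z')})
for n in ['housing','round_housing','fixture','collar']:
    for r in bot.search_frame(p,n): print(n,np.round(r['box']),round(r['conf'],2))
for n in ['housing','round_housing','fixture','nest','cam_axis','crank_grip','jaw']:
    for nm,c in(('t',p),('s',q)):
        for r in bot.pinpoint(c,n): print(nm,n,np.round(r['pixel'],1),round(r['conf'],2))
E
```

```text
pics
{'time': np.float64(0.0), 'q': array([-66.75 ,   5.011,  10.033,  95.1  ,   0.   ,  89.999]), 'qd': array([-0.11 , -0.057,  0.031, -0.122, -0.043,  0.076]), 'joint_efforts': array([-1.0000e-03, -5.2038e+01,  4.6481e+01,  1.6000e-02, -0.0000e+00,
        0.0000e+00]), 'ee_pos': array([ 0.217, -0.505,  0.231]), 'tcp_rot': array([-179.922,   -0.   ,   23.252]), 'wrist_force': array([ 0.45 ,  0.411, -0.394]), 'torque': array([ 0.009, -0.018, -0.006]), 'grasp_force': np.float64(0.0), 'opening': np.float64(0.086)} 0.0187
{'fov_y': 46.52587624768262, 'cx': 280.3735632061687, 'cy': 204.93596571118323, 'world_to_cam': array([[-0.04975711, -0.99875366, -0.00391834,  0.03720462],
       [ 0.9786939 , -0.04953949,  0.19925885, -0.59990731],
       [-0.19920462,  0.00607969,  0.97993906, -1.18311471],
       [ 0.        ,  0.        ,  0.        ,  1.        ]]), 'shot': 1}
housing [187. 231. 206. 252.] 0.58
housing [225. 231. 246. 254.] 0.53
round_housing [137. 256. 156. 272.] 0.66
round_housing [278. 186. 367. 268.] 0.55
fixture [279. 187. 369. 268.] 0.83
fixture [334. 204. 374. 227.] 0.28
fixture [310. 225. 316. 235.] 0.25
collar [263. 136. 282. 159.] 0.25
t housing [135.4 230.7] 0.82
t housing [196.3 243.7] 0.74
t housing [234.1 247.8] 0.54
t housing [342.1 215. ] 0.28
s housing [297.2 318. ] 0.78
s housing [262.8 392.4] 0.76
s housing [304.  281.5] 0.69
t round_housing [144.6 263.1] 0.56
s round_housing [321.9 380.3] 0.77
t fixture [321.  227.4] 0.82
s fixture [299.9 214.7] 0.8
t nest [301.7 235. ] 0.97
s nest [307.  224.7] 0.91
s nest [306.9 170.4] 0.47
t cam_axis [339.7 217.7] 0.72
t cam_axis [201.2 290.5] 0.52
t cam_axis [298.2 234.6] 0.18
s cam_axis [296.3 184.4] 0.82
s cam_axis [326.1 166.8] 0.57
t crank_grip [368.2 221.7] 0.81
s crank_grip [312.9 167.9] 0.67
s crank_grip [374.  323.2] 0.47
t jaw [199.2 291.3] 0.19
s jaw [297.  206.5] 0.57
s jaw [298.2 184.9] 0.22
```

Run:
```python
import cv2,numpy as np
t=cv2.imread('pics/top1.png');
cv2.imwrite('pics/c1.png',cv2.resize(t[120:320,110:400],None,fx=2.75,fy=2.75,interpolation=cv2.INTER_CUBIC))
```

```text
(no output)
```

View pics/c1.png

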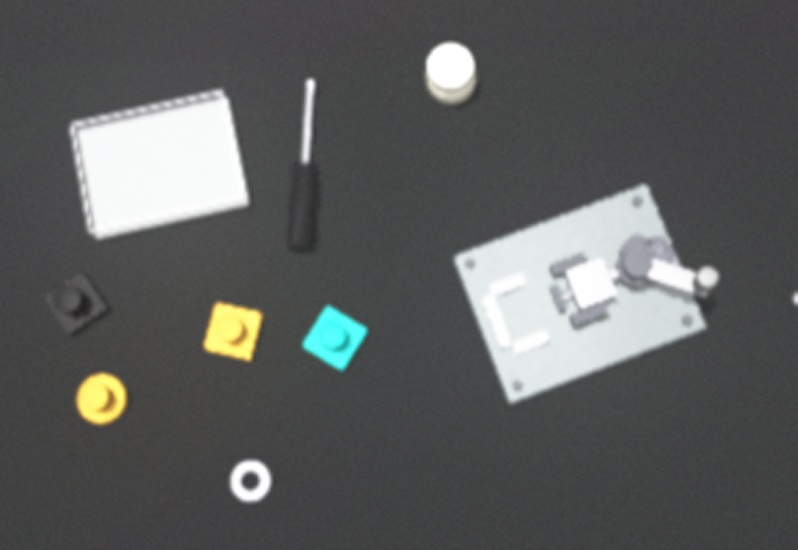

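View pics/side1.png

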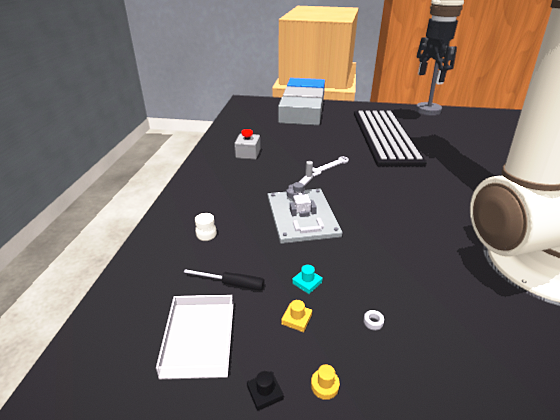

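Seen in the enlarged crop (top-picture pixels): square brass at (194,240), round brass at (147,264), turquoise at (232,242), black at (137,230). The only brass one with a square flange is the one at (194,240), so that is the housing. The nest is at (302,235) and the crank grip at (367,221), to the right.

Run:
```python
from h import *
p=bot.camera('top'); P=cloud(p)
hsv=cv2.cvtColor(p['color'],cv2.COLOR_RGB2HSV)
m=(hsv[...,0]>15)&(hsv[...,0]<33)&(hsv[...,1]>120); w=np.zeros_like(m); w[220:262,178:215]=1; m&=w
Q=P[m]; print(m.sum(),np.percentile(Q[:,2],[5,50,95]))
top=Q[Q[:,2]>.034]; print('boss',top.mean(0),len(top))
fl=Q[(Q[:,2]>.009)&(Q[:,2]<.019)]
r=cv2.minAreaRect(fl[:,:2].astype(np.float32)*1000); print('flange',r)
# fixture plate
reg=(P[...,0]>.35)&(P[...,0]<.8)&(P[...,1]<.05)&(P[...,1]>-.4)
F=P[reg&(P[...,2]>.011)&(P[...,2]<.02)]
r=cv2.minAreaRect(F[:,:2].astype(np.float32)*1000); print('plate',r,len(F))
u,v=[np.array(x) for x in ((301.7,235.),(339.7,217.7))]
print('nest',pt(p,*u,z=.015),'cam',pt(p,*v,z=.058),'grip',pt(p,368.2,221.7,z=.081))
G=P[reg&(P[...,2]>.085)&(P[...,2]<.12)]; print('gripcloud',G.mean(0),len(G))
for z in(.03,.05,.07): 
  G=P[reg&(P[...,2]>z)&(P[...,2]<z+.02)]; print(z,len(G),G.mean(0))
```

```text
340 [-0.0010694   0.01389914  0.0414842 ]
boss [0.5274359  0.23238438 0.05506749] 79
flange ((529.91455078125, 235.42044067382812), (44.789302825927734, 43.81688690185547), 73.31755828857422)
plate ((617.5108642578125, -186.13404846191406), (329.6201171875, 436.57281494140625), 3.032381534576416) 2937
nest [ 0.52754511 -0.04477016  0.015     ] cam [ 0.56091622 -0.14157027  0.058     ] grip [ 0.54337646 -0.20854454  0.081     ]
gripcloud [ 0.54452715 -0.20143426  0.09631184] 49
0.03 761 [ 0.62418174 -0.12079708  0.04181368]
0.05 468 [ 0.66010878 -0.21602684  0.05553898]
0.07 15 [ 0.54144228 -0.19700778  0.07843994]
```

Request:
play_rows:
  targets:
    - {"grip": 0,"linear": [26,40,10],"delta_rot": [0,0,0.87]}
    - {"grip": 0,"linear": [26,40,10],"delta_rot": [0,0,0.87]}
    - {"grip": 0,"linear": [26,40,10],"delta_rot": [0,0,0.87]}
    - {"grip": 0,"linear": [26,40,10],"delta_rot": [0,0,0.87]}
    - {"grip": 0,"linear": [26,40,10],"delta_rot": [0,0,0.87]}
    - {"grip": 0,"linear": [26,40,10],"delta_rot": [0,0,0.87]}
    - {"grip": 0,"linear": [26,40,10],"delta_rot": [0,0,0.87]}
    - {"grip": 0,"linear": [26,40,10],"delta_rot": [0,0,0.87]}
    - {"grip": 0,"linear": [26,40,10],"delta_rot": [0,0,0.87]}
    - {"grip": 0,"linear": [26,40,10],"delta_rot": [0,0,0.87]}

```text
time: 2.05
ee_pos: [0.4782, -0.1028, 0.332]
tcp_rot: [180.0, -0.0, 73.2]
wrist_force: [-1.1, -0.6, -0.3]
opening: 0.0855
grasp_force: 0.0
```

Run:
```python
from h import *
o=bot.get_obs(); print(o['time'],o['ee_pos'],o['tcp_rot'])
p=bot.camera('wrist'); save(p,'w1'); print(np.linalg.inv(p['world_to_cam'])[:3,3],p['fov_y'])
for n,z in (('fixture',0),('nest',.015),('cam_axis',.058),('crank_grip',.081),('jaw',.03)):
  for r in bot.pinpoint(p,n): print(n,r['pixel'],r['conf'],pt(p,*r['pixel'],z=z))
for r in bot.trace(p,'fixture')[:1]:
  m=r['pixels'].astype(np.uint8); 
  P=cloud(p); F=P[(m>0)&(P[...,2]<.02)&(P[...,2]>.01)]
  print(r['box'],cv2.minAreaRect(F[:,:2].astype(np.float32)*1000))
```

```text
2.05 [ 0.4781611  -0.1028487   0.33198357] [ 1.79950530e+02 -1.61840024e-02  7.31744172e+01]
[ 0.50060183 -0.0249911   0.4743072 ] 62.28583416486326
fixture [326.8, 135.0] 0.83 [ 0.54842209 -0.0944269   0.        ]
nest [302.0, 100.3] 0.72 [ 0.52753622 -0.04131037  0.015     ]
cam_axis [357.8, 176.7] 0.62 [ 0.56655463 -0.14569569  0.058     ]
crank_grip [353.6, 229.8] 0.67 [ 0.54351215 -0.20216448  0.081     ]
```

View pics/w1.png

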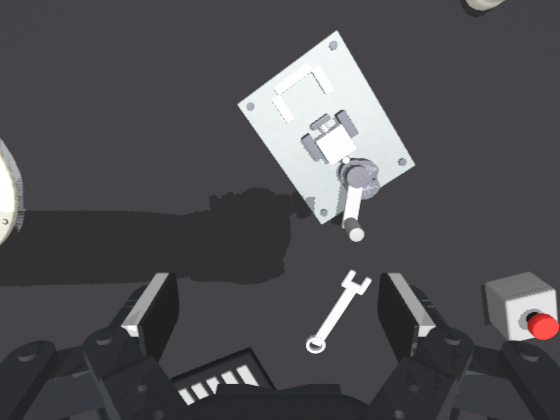

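The wrist picture shows the whole plate: corners at (337,31), (414,164), (322,223) and (238,104). The nest guides are near (300,92), the shaft at (358,176) and the grip top at (355,232).

```bash
cat >> h.py <<'E'
def plate(p,seed):
    g=cv2.GaussianBlur(cv2.cvtColor(p['color'],cv2.COLOR_RGB2GRAY),(3,3),0)
    m=(g>110).astype(np.uint8); m=cv2.morphologyEx(m,cv2.MORPH_CLOSE,np.ones((9,9)))
    n,l=cv2.connectedComponents(m); k=(l==l[seed[1],seed[0]])
    v,u=np.nonzero(k); W=np.array([pt(p,a,b,.015)[:2] for a,b in zip(u,v)])
    return W
E
python3 - <<'E'
from h import *
p=bot.camera('wrist')
c=np.array([pt(p,*q,z=.015)[:2] for q in ((337,31),(414,164),(322,223),(238,104))])*1000
print(c,c.mean(0)); 
d=c-np.roll(c,-1,0); print(np.linalg.norm(d,axis=1),np.degrees(np.arctan2(d[:,1],d[:,0])))
t=bot.camera('top')
c=np.array([pt(t,110+a/2.75,120+b/2.75,z=.015)[:2] for a,b in ((646,184),(706,328),(511,403),(455,258))])*1000
print(c,c.mean(0)); d=c-np.roll(c,-1,0); print(np.linalg.norm(d,axis=1),np.degrees(np.arctan2(d[:,1],d[:,0])))
print('grip top',pt(p,355,232,.099),'shaft',pt(p,358,176,.063))
E
```

```text
[[ 586.84590705   19.0482855 ]
 [ 646.67743924 -166.34934425]
 [ 508.08345464 -212.11590384]
 [ 447.0257155   -25.58870795]] [547.15812911 -96.25141764]
[194.81297021 145.95502918 196.26625363 146.77243321] [ 107.88593076   18.27427651  -71.87467857 -162.29454124]
[[ 650.43954162 -167.042501  ]
 [ 507.85108187 -213.05324916]
 [ 446.5971539   -24.8664466 ]
 [ 587.09275622   20.90218394]] [547.9951334 -96.0150032]
[149.82809416 197.90481638 147.76258598 198.33310318] [  17.88396315  -71.9701724  -161.95617369  108.62639707]
grip top [ 0.54031819 -0.20035998  0.099     ] shaft [ 0.56405824 -0.14681875  0.063     ]
```

Request:
play_rows:
  targets:
    - {"grip": 0,"linear": [5,33.5,-10]}
    - {"grip": 0,"linear": [5,33.5,-10]}
    - {"grip": 0,"linear": [5,33.5,-10]}
    - {"grip": 0,"linear": [5,33.5,-10]}
    - {"grip": 0,"linear": [5,33.5,-10]}
    - {"grip": 0,"linear": [5,33.5,-10]}
    - {"grip": 0,"linear": [5,33.5,-10]}
    - {"grip": 0,"linear": [5,33.5,-10]}
    - {"grip": 0,"linear": [5,33.5,-10]}

```text
validation failed for argument at $.ta...
```

Run:
```python
from h import *
o=bot.get_obs(); print(o['time'],o['ee_pos'],o['tcp_rot'])
p=bot.camera('wrist'); save(p,'w2')
hsv=cv2.cvtColor(p['color'],cv2.COLOR_RGB2HSV); P=cloud(p)
m=((hsv[...,0]>15)&(hsv[...,0]<33)&(hsv[...,1]>110)).astype(np.uint8)
n,l,s,c=cv2.connectedComponentsWithStats(m)
for i in range(1,n):
  if s[i,4]>300:
    Q=P[l==i]; fl=Q[(Q[:,2]>.010)&(Q[:,2]<.018)]; b=Q[(Q[:,2]>.036)&(Q[:,2]<.044)]
    print(s[i],c[i],Q.mean(0),cv2.minAreaRect(fl[:,:2].astype(np.float32)*1000),'boss',cv2.minEnclosingCircle(b[:,:2].astype(np.float32)*1000) if len(b) else 0, b.mean(0))
```

```text
2.5 [ 0.47657311 -0.10627031  0.33128567] [1.79999120e+02 2.14655164e-03 7.29991336e+01]
```

View pics/w2.png

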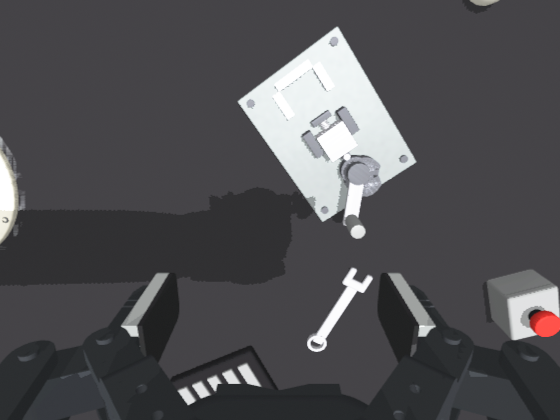

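The second wrist picture is the same view, since the move was refused for lacking delta_rot. Repeating it with delta_rot.

Request:
play_rows:
  targets:
    - {"grip": 0,"linear": [2,29,-9],"delta_rot": [0,0,0]}
    - {"grip": 0,"linear": [2,29,-9],"delta_rot": [0,0,0]}
    - {"grip": 0,"linear": [2,29,-9],"delta_rot": [0,0,0]}
    - {"grip": 0,"linear": [2,29,-9],"delta_rot": [0,0,0]}
    - {"grip": 0,"linear": [2,29,-9],"delta_rot": [0,0,0]}
    - {"grip": 0,"linear": [2,29,-9],"delta_rot": [0,0,0]}
    - {"grip": 0,"linear": [2,29,-9],"delta_rot": [0,0,0]}
    - {"grip": 0,"linear": [2,29,-9],"delta_rot": [0,0,0]}
    - {"grip": 0,"linear": [2,29,-9],"delta_rot": [0,0,0]}

```text
time: 3.45
ee_pos: [0.4973, 0.1836, 0.2418]
tcp_rot: [180.0, -0.0, 73.0]
wrist_force: [0.2, -0.6, -0.7]
opening: 0.0855
grasp_force: 0.0
```

Run:
```python
from h import *
o=bot.get_obs(); print(o['time'],o['ee_pos'],o['tcp_rot'])
p=bot.camera('wrist'); save(p,'w3')
hsv=cv2.cvtColor(p['color'],cv2.COLOR_RGB2HSV); P=cloud(p)
m=((hsv[...,0]>15)&(hsv[...,0]<33)&(hsv[...,1]>110)).astype(np.uint8)
n,l,s,c=cv2.connectedComponentsWithStats(m)
for i in range(1,n):
  if s[i,4]>300:
    Q=P[l==i]; fl=Q[(Q[:,2]>.010)&(Q[:,2]<.018)]; b=Q[(Q[:,2]>.036)&(Q[:,2]<.044)]
    print(s[i],c[i],Q.mean(0),cv2.minAreaRect(fl[:,:2].astype(np.float32)*1000),'boss',cv2.minEnclosingCircle(b[:,:2].astype(np.float32)*1000) if len(b) else 0, b.mean(0))
```

```text
3.45 [0.49725067 0.1836315  0.24181622] [ 1.79969046e+02 -3.19138531e-03  7.30458347e+01]
[ 173    0   49   31 1188] [197.95454545  12.83585859] [0.46974445 0.3506909  0.02272555] ((466.8392028808594, 352.32879638671875), (24.374059677124023, 43.49065399169922), 74.05907440185547) boss ((468.3934326171875, 357.54022216796875), 12.17463207244873) [0.46779375 0.35435726 0.03951125]
[ 270   92   44   45 1880] [292.07287234 114.35957447] [0.5277021  0.23821041 0.02175145] ((527.1177368164062, 237.4044189453125), (43.07168197631836, 43.937950134277344), 73.17599487304688) boss ((527.3739624023438, 236.96913146972656), 12.874882698059082) [0.52722884 0.23679364 0.03958816]
```

View pics/w3.png

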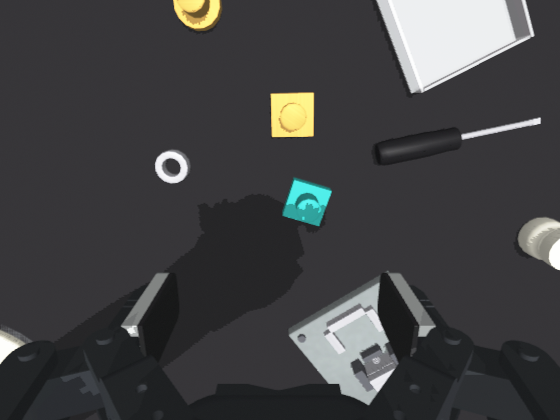

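This shows the square brass flange at (292,115), aligned with the picture. It is clear of the turquoise one at (307,203) and the round one at (198,12), so I can grasp its boss.

Request:
play_rows:
  targets:
    - {"grip": 0,"linear": [3,5.2,-12],"delta_rot": [0,0,0]}
    - {"grip": 0,"linear": [3,5.2,-12],"delta_rot": [0,0,0]}
    - {"grip": 0,"linear": [3,5.2,-12],"delta_rot": [0,0,0]}
    - {"grip": 0,"linear": [3,5.2,-12],"delta_rot": [0,0,0]}
    - {"grip": 0,"linear": [3,5.2,-15],"delta_rot": [0,0,0]}
    - {"grip": 0,"linear": [3,5.2,-18],"delta_rot": [0,0,0]}
    - {"grip": 0,"linear": [3,5.2,-20.5],"delta_rot": [0,0,0]}
    - {"grip": 0,"linear": [3,5.2,-22.2],"delta_rot": [0,0,0]}
    - {"grip": 0,"linear": [3,5.2,-22.2],"delta_rot": [0,0,0]}
    - {"grip": 0,"linear": [3,5.2,-22.2],"delta_rot": [0,0,0]}

```text
time: 4.5
ee_pos: [0.5281, 0.236, 0.0216]
tcp_rot: [179.9, -0.1, 73.0]
wrist_force: [0.2, 0.2, -0.1]
opening: 0.085
grasp_force: 0.0
```

Request:
play_rows:
  targets:
    - {"grip": 230,"linear": [0,0,0],"delta_rot": [0,0,0]}
    - {"grip": 230,"linear": [0,0,0],"delta_rot": [0,0,0]}
    - {"grip": 230,"linear": [0,0,0],"delta_rot": [0,0,0]}
    - {"grip": 230,"linear": [0,0,0],"delta_rot": [0,0,0]}
    - {"grip": 230,"linear": [0,0,0],"delta_rot": [0,0,0]}
    - {"grip": 230,"linear": [0,0,0],"delta_rot": [0,0,0]}
    - {"grip": 230,"linear": [0,0,0],"delta_rot": [0,0,0]}
    - {"grip": 230,"linear": [0,0,0],"delta_rot": [0,0,0]}
    - {"grip": 230,"linear": [0,0,0],"delta_rot": [0,0,0]}
  force: 30

```text
time: 5.4
ee_pos: [0.5273, 0.2368, 0.0199]
tcp_rot: [180.0, -0.0, 73.1]
wrist_force: [-1.6, -0.3, 5.2]
opening: 0.0247
grasp_force: 29.5
```

Request:
play_rows:
  targets:
    - {"grip": 230,"linear": [0,0,4],"delta_rot": [0,0,0]}
    - {"grip": 230,"linear": [0,0,8],"delta_rot": [0,0,0]}
    - {"grip": 230,"linear": [0,0,12],"delta_rot": [0,0,0]}
    - {"grip": 230,"linear": [0.3,-3,16],"delta_rot": [0,0,0.1]}
    - {"grip": 230,"linear": [0.6,-7,19],"delta_rot": [0,0,0.2]}
    - {"grip": 230,"linear": [1,-11,20],"delta_rot": [0,0,0.3]}
    - {"grip": 230,"linear": [1.3,-15,20],"delta_rot": [0,0,0.4]}
    - {"grip": 230,"linear": [1.7,-19,20],"delta_rot": [0,0,0.5]}
    - {"grip": 230,"linear": [2,-23,20],"delta_rot": [0,0,0.6]}
    - {"grip": 230,"linear": [2,-23,20],"delta_rot": [0,0,0.61]}

```text
time: 6.4
ee_pos: [0.5471, 0.0028, 0.2188]
tcp_rot: [-179.9, 0.0, 108.0]
wrist_force: [-0.5, 1.1, -1.7]
opening: 0.0245
grasp_force: 30.2
```

Request:
play_rows:
  targets:
    - {"grip": 230,"linear": [0.5,-4,0],"delta_rot": [0,0,0]}
    - {"grip": 230,"linear": [0.8,-8,0],"delta_rot": [0,0,0]}
    - {"grip": 230,"linear": [1,-12,0],"delta_rot": [0,0,0]}
    - {"grip": 230,"linear": [1,-13.5,0],"delta_rot": [0,0,0]}
    - {"grip": 230,"linear": [1,-13.5,0],"delta_rot": [0,0,0]}
    - {"grip": 230,"linear": [1,-13.5,0],"delta_rot": [0,0,0]}

```text
time: 7.0
ee_pos: [0.5571, -0.1276, 0.219]
tcp_rot: [-180.0, -0.0, 108.0]
wrist_force: [0.6, -0.3, -1.6]
opening: 0.024
grasp_force: 30.2
```

Run:
```python
from h import *
o=bot.get_obs(); print(o['time'],o['ee_pos'],o['tcp_rot'],o['opening'],o['wrist_force'])
p=bot.camera('wrist'); save(p,'w4',s=1.4)
for n,z in (('nest',.015),('fixture',0),('cam_axis',.058),('housing',.2)):
  for r in bot.pinpoint(p,n): print(n,r['pixel'],r['conf'],pt(p,*r['pixel'],z=z))
```

```text
7.0 [ 0.55706444 -0.12764688  0.21895831] [-1.79976915e+02 -4.82703263e-02  1.08022571e+02] 0.024013620930593782 [ 0.61007457 -0.26607195 -1.59176965]
nest [280.6, 80.1] 0.57 [ 0.53019781 -0.03786676  0.015     ]
nest [276.6, 260.7] 0.56 [ 0.58464438 -0.21708096  0.015     ]
fixture [282.4, 139.2] 0.65 [ 0.54976492 -0.09096392  0.        ]
cam_axis [283.3, 208.2] 0.64 [ 0.56738636 -0.14368855  0.058     ]
cam_axis [278.3, 261.1] 0.54 [ 0.57977485 -0.19628166  0.058     ]
housing [280.8, 253.9] 0.57 [ 0.55725023 -0.12372124  0.2       ]
```

View pics/w4.png

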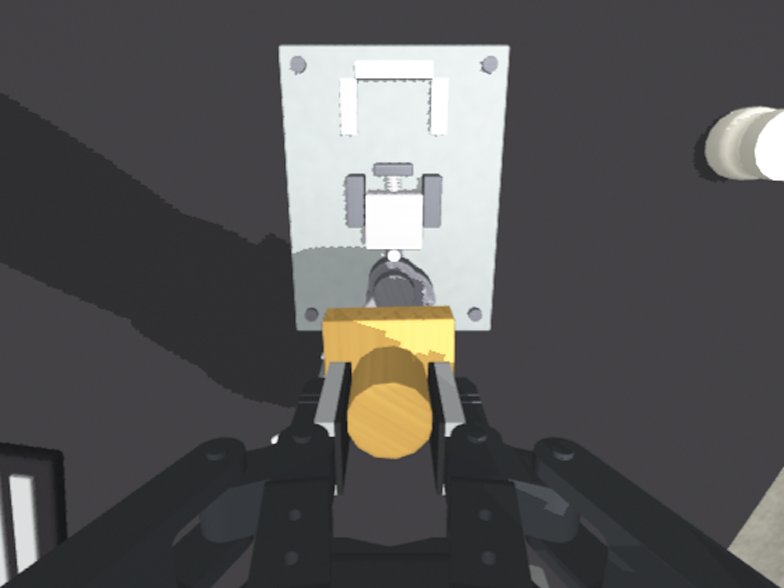

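The held housing is square with the fixture. At picture scale 1.4, the guides' inner edges are at columns 356 and 431, the fence's inner face is at row 79, and the jaw is at row 170.

Run:
```python
from h import *
p=bot.camera('wrist'); s=1.4
a=pt(p,356/s,105/s,.023)[:2]; b=pt(p,432/s,105/s,.023)[:2]; f=pt(p,394/s,79/s,.025)[:2]; j=pt(p,393/s,164/s,.029)[:2]
c=np.array([pt(p,x/s,y/s,.015)[:2] for x,y in((280,45),(509,45),(490,331),(296,331))])
print(c,c.mean(0),np.degrees(np.arctan2(*(c[1]-c[0])[::-1])),np.degrees(np.arctan2(*(c[2]-c[3])[::-1])))
th=np.radians(18.1); ex=np.array([np.cos(th),np.sin(th)]); ey=np.array([-ex[1],ex[0]])
print(np.linalg.norm(b-a)); m=(a+b)/2
for n,q in dict(m=m,f=f,j=j,tcp=bot.get_obs()['ee_pos'][:2]).items(): print(n,q,q@ex,q@ey)
n=(m@ex)*ex+(f@ey-.022)*ey; print('nest',n)
```

```text
[[ 0.44856966 -0.02177633]
 [ 0.58858259  0.02430813]
 [ 0.65140419 -0.1646586 ]
 [ 0.50936153 -0.21139174]] [ 0.5494795  -0.09337964] 18.2186663717036 18.211608036392228
0.04950335290451528
m [ 0.52971831 -0.03351316] 0.4930938418472496 -0.1964257791753641
f [ 0.52483411 -0.01889183] 0.49299382936633673 -0.18101056836617643
j [ 0.54067707 -0.06875172] 0.4925625204209553 -0.2333252113174849
tcp [ 0.55718602 -0.12743012] 0.4900245447113509 -0.2942288960419903
nest [ 0.53176405 -0.0397721 ]
```

Run:
```python
from h import *
p=bot.camera('wrist'); s=1.4; z0=bot.get_obs()['ee_pos'][2]
th=np.radians(18.2); ex=np.array([np.cos(th),np.sin(th)]); ey=np.array([-ex[1],ex[0]])
z=z0+.0205
for x in (348,390,432): q=pt(p,x/s,415/s,z)[:2]; print('boss',q@ex,q@ey)
# flange upper front edge z0-.0055 ; front corners rows ~321
for x in (324,454): q=pt(p,x/s,321/s,z0-.0055)[:2]; print('fl top',q@ex,q@ey)
for x in (324,454): q=pt(p,x/s,309/s,z0-.0195)[:2]; print('fl bot',q@ex,q@ey)
P=cloud(p); hsv=cv2.cvtColor(p['color'],cv2.COLOR_RGB2HSV)
m=(hsv[...,0]>12)&(hsv[...,0]<33)&(hsv[...,1]>110)
Q=P[m]; b=Q[abs(Q[:,2]-z)<.003]; print(z,len(b),np.percentile(b@np.r_[ex,0],[1,50,99]),np.percentile(b@np.r_[ey,0],[1,50,99]))
b=Q[abs(Q[:,2]-z0+.0055)<.003]; print(len(b),np.percentile(b@np.r_[ex,0],[1,50,99]),np.percentile(b@np.r_[ey,0],[1,50,99]))
t=bot.get_obs()['ee_pos'][:2]; print('tcp',t@ex,t@ey)
```

```text
boss 0.47765254730698886 -0.29122864991583586
boss 0.48972703120271976 -0.2912288830021676
boss 0.5018020433278408 -0.29122911609869634
fl top 0.4682271832662451 -0.27255515848826406
fl top 0.5106547158576954 -0.27255374623043543
fl bot 0.46640880933640066 -0.27356411187623236
fl bot 0.5124756786044794 -0.2735622915017957
0.23989579340327016 2683 [0.47761695 0.4894972  0.50132469] [-0.30606991 -0.29334918 -0.28202143]
2451 [0.46767261 0.48622702 0.51041952] [-0.29009945 -0.27947544 -0.27216186]
tcp 0.489468331797344 -0.29524193996163706
```

Request:
play_rows:
  targets:
    - {"grip": 230,"linear": [-1,3,0],"delta_rot": [0,0,0]}
    - {"grip": 230,"linear": [-2,6,0],"delta_rot": [0,0,0]}
    - {"grip": 230,"linear": [-2.4,8.4,0],"delta_rot": [0,0,0]}
    - {"grip": 230,"linear": [-2.4,8.4,-3],"delta_rot": [0,0,0]}
    - {"grip": 230,"linear": [-2.4,8.4,-6],"delta_rot": [0,0,0]}
    - {"grip": 230,"linear": [-2.4,8.4,-9],"delta_rot": [0,0,0]}
    - {"grip": 230,"linear": [-2.4,8.4,-12],"delta_rot": [0,0,0]}
    - {"grip": 230,"linear": [-2.4,8.4,-15],"delta_rot": [0,0,0]}
    - {"grip": 230,"linear": [-2.4,8.4,-15.5],"delta_rot": [0,0,0]}
    - {"grip": 230,"linear": [-2.4,8.4,-15.5],"delta_rot": [0,0,0]}

```text
time: 8.35
ee_pos: [0.5326, -0.0441, 0.0641]
tcp_rot: [-179.9, -0.0, 108.1]
wrist_force: [0.6, 0.1, -1.0]
opening: 0.0248
grasp_force: 30.2
```

Run:
```python
from h import *
o=bot.get_obs(); print(o['time'],o['ee_pos'],o['tcp_rot'],o['opening'],o['wrist_force'])
p=bot.camera('wrist'); save(p,'w5',[100,120,460,360],s=2.2)
```

```text
8.35 [ 0.53264147 -0.04409029  0.06409124] [-1.79927726e+02 -3.05631589e-02  1.08063599e+02] 0.024759618076859374 [ 0.60780882  0.07521692 -0.96691549]
```

View pics/w5.png

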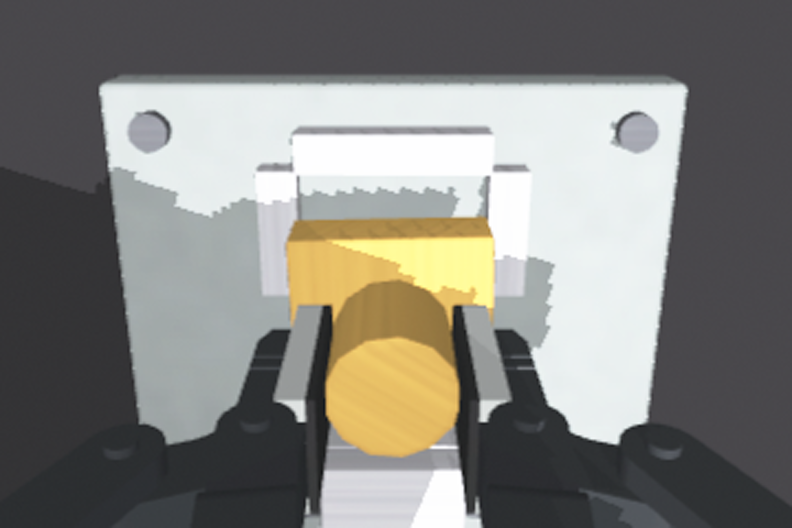

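The flange spans columns 288–494 in the crop. The guides' inner edges are at 298 and 489, the fence face at row 175, and the flange's lower front edge at row 220.

Run:
```python
from h import *
p=bot.camera('wrist'); z0=bot.get_obs()['ee_pos'][2]
th=np.radians(18.2); ex=np.array([np.cos(th),np.sin(th)]); ey=np.array([-ex[1],ex[0]])
g=lambda x,y,z:(lambda q:(q@ex*1000,q@ey*1000))(pt(p,100+x/2.2,120+y/2.2,z)[:2])
for n,a in dict(gl=(298,200,.023),gr=(489,200,.023),fence=(393,175,.025),fltl=(288,240,z0-.0055),fltr=(494,237,z0-.0055),flb=(288,222,z0-.0195),flbr=(494,219,z0-.0195),pl=(100,85,.015),pr=(686,85,.015)).items(): print(n,g(*a))
t=bot.get_obs()['ee_pos'][:2]; print('tcp',t@ex,t@ey)
```

```text
gl (np.float64(469.1350716718491), np.float64(-189.68899596299443))
gr (np.float64(517.8408166922193), np.float64(-189.74562926187798))
fence (np.float64(493.35430756192915), np.float64(-182.45289752389016))
fltl (np.float64(471.5542489198908), np.float64(-185.7014731943731))
fltr (np.float64(514.1074230484433), np.float64(-185.08757075600977))
flb (np.float64(469.71285728764127), np.float64(-186.92927654136832))
flbr (np.float64(515.9520240468469), np.float64(-186.26688242004008))
pl (np.float64(419.1236280337275), np.float64(-161.56785844154075))
pr (np.float64(567.6943475312517), np.float64(-161.72249106381702))
tcp 0.4934145697045737 -0.20885785091206494
```

Request:
play_rows:
  targets:
    - {"grip": 230,"linear": [0.06,0.02,-0.6],"delta_rot": [0,0,-0.012]}
    - {"grip": 230,"linear": [0.06,0.02,-1.2],"delta_rot": [0,0,-0.012]}
    - {"grip": 230,"linear": [0.06,0.02,-1.7],"delta_rot": [0,0,-0.012]}
    - {"grip": 230,"linear": [0.06,0.02,-2.2],"delta_rot": [0,0,-0.012]}
    - {"grip": 230,"linear": [0.06,0.02,-2.6],"delta_rot": [0,0,-0.012]}
    - {"grip": 230,"linear": [0.06,0.02,-2.8],"delta_rot": [0,0,-0.012]}
    - {"grip": 230,"linear": [0.06,0.02,-2.9],"delta_rot": [0,0,-0.012]}
    - {"grip": 230,"linear": [0.06,0.02,-2.9],"delta_rot": [0,0,-0.012]}

```text
time: 9.25
ee_pos: [0.5337, -0.0441, 0.0352]
tcp_rot: [-180.0, -0.0, 107.4]
wrist_force: [-0.5, -0.7, -1.1]
opening: 0.0248
grasp_force: 30.2
```

Request:
play_rows:
  targets:
    - {"grip": 230,"linear": [0,0,-0.06],"delta_rot": [0,0,0]}
    - {"grip": 230,"linear": [0,0,-0.06],"delta_rot": [0,0,0]}

```text
time: 9.45
ee_pos: [0.5339, -0.0442, 0.0349]
tcp_rot: [180.0, 0.0, 107.4]
wrist_force: [-0.1, -0.8, -0.9]
opening: 0.0244
grasp_force: 30.3
```

Request:
play_rows:
  targets:
    - {"grip": 140,"linear": [0,0,0],"delta_rot": [0,0,0]}
    - {"grip": 100,"linear": [0,0,0],"delta_rot": [0,0,0]}
    - {"grip": 80,"linear": [0,0,0],"delta_rot": [0,0,0]}
    - {"grip": 80,"linear": [0,0,0],"delta_rot": [0,0,0]}
    - {"grip": 80,"linear": [0,0,0],"delta_rot": [0,0,0]}
    - {"grip": 80,"linear": [0,0,2],"delta_rot": [0,0,0]}
    - {"grip": 80,"linear": [0,0,5],"delta_rot": [0,0,0]}
    - {"grip": 80,"linear": [0,0,9],"delta_rot": [0,0,0]}
    - {"grip": 80,"linear": [0,0,13],"delta_rot": [0,0,0]}
    - {"grip": 80,"linear": [0,0,13],"delta_rot": [0,0,0]}

```text
time: 10.45
ee_pos: [0.5358, -0.0443, 0.1705]
tcp_rot: [179.6, 0.2, 107.4]
wrist_force: [-0.5, -0.3, 0.1]
opening: 0.0584
grasp_force: 0.0
```

Request:
play_rows:
  targets:
    - {"grip": 80,"linear": [1,-4,3],"delta_rot": [0,0,0]}
    - {"grip": 80,"linear": [1.5,-8,6],"delta_rot": [0,0,0]}
    - {"grip": 80,"linear": [2,-12,6],"delta_rot": [0,0,0]}
    - {"grip": 80,"linear": [3,-16,6],"delta_rot": [0,0,0]}
    - {"grip": 80,"linear": [4,-20,6],"delta_rot": [0,0,0]}
    - {"grip": 80,"linear": [4,-22,6],"delta_rot": [0,0,0]}
    - {"grip": 80,"linear": [4,-22,6],"delta_rot": [0,0,0]}
    - {"grip": 80,"linear": [4,-22,6],"delta_rot": [0,0,0]}

```text
time: 11.25
ee_pos: [0.5734, -0.2638, 0.2242]
tcp_rot: [-180.0, -0.1, 107.3]
wrist_force: [-0.2, 0.3, 0.4]
opening: 0.0585
grasp_force: 0.0
```

Run:
```python
from h import *
o=bot.get_obs(); print(o['time'],o['ee_pos'],o['tcp_rot'],o['opening'],o['wrist_force'])
p=bot.camera('wrist'); save(p,'w6',s=1.4)
for n,z in (('nest',.015),('fixture',0),('cam_axis',.058),('crank_grip',.081),('housing',.015)):
  for r in bot.pinpoint(p,n): print(n,r['pixel'],r['conf'],pt(p,*r['pixel'],z=z))
P=cloud(p); hsv=cv2.cvtColor(p['color'],cv2.COLOR_RGB2HSV)
m=(hsv[...,0]>12)&(hsv[...,0]<33)&(hsv[...,1]>110)
Q=P[m]; b=Q[abs(Q[:,2]-.055)<.003]; f=Q[abs(Q[:,2]-.029)<.003]; print('boss',len(b),b.mean(0),'flange',cv2.minAreaRect(f[:,:2].astype(np.float32)*1000),np.std(f[:,2]))
G=P[(P[...,2]>.09)&(P[...,2]<.105)&(abs(P[...,0]-.545)<.04)&(abs(P[...,1]+.2)<.04)]; print('grip',len(G),np.median(G,0),cv2.minEnclosingCircle(G[:,:2].astype(np.float32)*1000))
```

```text
11.25 [ 0.57342765 -0.26379462  0.22418922] [-1.79967443e+02 -5.44714641e-02  1.07327482e+02] 0.0584872387652666 [-0.19973561  0.34576518  0.38100109]
cam_axis [316.2, 52.3] 0.71 [ 0.56904005 -0.14604398  0.058     ]
crank_grip [267.4, 112.1] 0.75 [ 0.54507006 -0.20175687  0.081     ]
boss 0 [nan nan nan] flange ((0.0, 0.0), (0.0, 0.0), 0.0) nan
grip 446 [ 0.54311785 -0.20156597  0.09859435] ((543.0971069335938, -201.7322998046875), 8.89177417755127)<stdin>:8: RuntimeWarning: Mean of empty slice.
  ret = um.true_divide(
  ret = _var(a, axis=axis, dtype=dtype, out=out, ddof=ddof,
  arrmean = um.true_divide(arrmean, div, out=arrmean,
  ret = ret.dtype.type(ret / rcount)
```

View pics/w6.png

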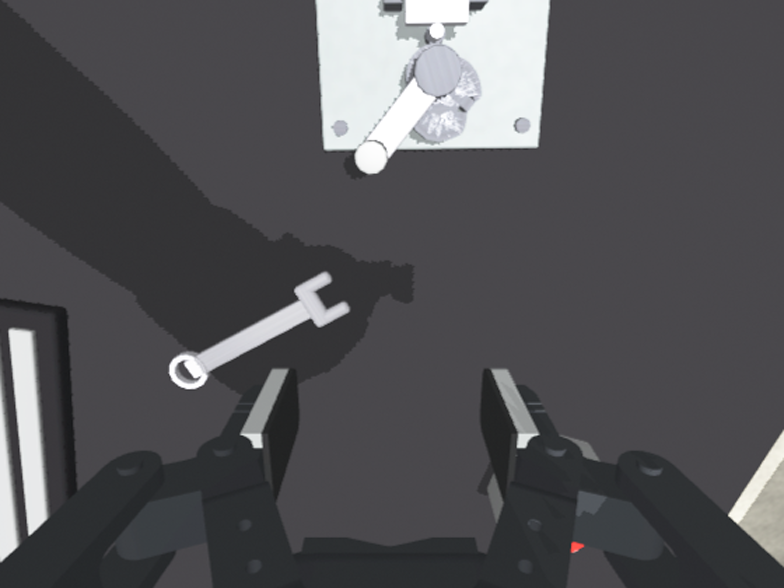

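The picture shows the crank arm running from the shaft at (437,70) to the grip at (371,157), and the spanner well below it. I'll grasp the grip.

Request:
play_rows:
  targets:
    - {"grip": 60,"linear": [-1.5,3,-4],"delta_rot": [0,0,0]}
    - {"grip": 60,"linear": [-3,6.2,-8],"delta_rot": [0,0,0]}
    - {"grip": 60,"linear": [-3,6.2,-9.5],"delta_rot": [0,0,0]}
    - {"grip": 60,"linear": [-3,6.2,-9.5],"delta_rot": [0,0,0]}
    - {"grip": 60,"linear": [-3,6.2,-11.5],"delta_rot": [0,0,0]}
    - {"grip": 60,"linear": [-3,6.2,-13.5],"delta_rot": [0,0,0]}
    - {"grip": 60,"linear": [-3,6.2,-15],"delta_rot": [0,0,0]}
    - {"grip": 60,"linear": [-3,6.2,-15.8],"delta_rot": [0,0,0]}
    - {"grip": 60,"linear": [-3,6.2,-15.8],"delta_rot": [0,0,0]}
    - {"grip": 60,"linear": [-3,6.2,-15.8],"delta_rot": [0,0,0]}

```text
time: 12.55
ee_pos: [0.5442, -0.2024, 0.0676]
tcp_rot: [180.0, 0.0, 107.4]
wrist_force: [0.2, -0.5, 0.2]
opening: 0.0655
grasp_force: 0.0
```

Request:
play_rows:
  targets:
    - {"grip": 240,"linear": [0,0,0],"delta_rot": [0,0,0]}
    - {"grip": 240,"linear": [0,0,0],"delta_rot": [0,0,0]}
    - {"grip": 240,"linear": [0,0,0],"delta_rot": [0,0,0]}
    - {"grip": 240,"linear": [0,0,0],"delta_rot": [0,0,0]}
    - {"grip": 240,"linear": [0,0,0],"delta_rot": [0,0,0]}
    - {"grip": 240,"linear": [0,0,0],"delta_rot": [0,0,0]}
    - {"grip": 240,"linear": [0,0,0],"delta_rot": [0,0,0]}
    - {"grip": 240,"linear": [0,0,0],"delta_rot": [0,0,0]}
  force: 50

```text
time: 13.35
ee_pos: [0.5439, -0.2023, 0.0672]
tcp_rot: [180.0, 0.0, 107.4]
wrist_force: [-1.7, -0.7, 5.1]
opening: 0.0164
grasp_force: 48.8
```

```bash
cat > arc.py <<'E'
# python3 arc.py a0 a1 n : rows (cm) from grip angle a0 to a1 (world deg) about cam axis
import sys,numpy as np
from workcell import bot
C=np.array([.5672,-.1455]); R=.0605
o=bot.get_obs(); e=o['ee_pos'][:2]-C
print('t',round(o['time'],2),'ang',round(np.degrees(np.arctan2(e[1],e[0])),2),'r',round(np.hypot(*e)*1000,1),'F',np.round(o['wrist_force'],1),'open',round(o['opening'],4))
f=o['wrist_force'][:2]; r=e/np.hypot(*e); print('Frad',round(f@r,1),'Ftan',round(f@np.array([-r[1],r[0]]),1),o['ee_pos'])
if len(sys.argv)>2:
    a0,da,n=float(sys.argv[1]),float(sys.argv[2]),int(sys.argv[3])
    P=lambda a:np.array([np.cos(np.radians(a)),np.sin(np.radians(a))])*R
    print([tuple(np.round((P(a0+da*k)-P(a0))*100,2).tolist()) for k in range(1,n+1)])
E
python3 arc.py -113.2 4 10
```

```text
t 13.35 ang -112.27 r 61.4 F [-1.7 -0.7  5.1] open 0.0164
Frad 1.3 Ftan -1.3 [ 0.54394048 -0.20230852  0.06722024]
[(0.39, -0.15), (0.8, -0.28), (1.21, -0.37), (1.63, -0.44), (2.05, -0.48), (2.47, -0.49), (2.89, -0.47), (3.31, -0.42), (3.72, -0.34), (4.13, -0.23)]
```

Request:
play_rows:
  targets:
    - {"grip": 240,"linear": [0.39,-0.15,0],"delta_rot": [0,0,0]}
    - {"grip": 240,"linear": [0.8,-0.28,0],"delta_rot": [0,0,0]}
    - {"grip": 240,"linear": [1.21,-0.37,0],"delta_rot": [0,0,0]}
    - {"grip": 240,"linear": [1.63,-0.44,0],"delta_rot": [0,0,0]}
    - {"grip": 240,"linear": [2.05,-0.48,0],"delta_rot": [0,0,0]}
    - {"grip": 240,"linear": [2.47,-0.49,0],"delta_rot": [0,0,0]}
    - {"grip": 240,"linear": [2.89,-0.47,0],"delta_rot": [0,0,0]}
    - {"grip": 240,"linear": [2.89,-0.47,0],"delta_rot": [0,0,0]}

```text
time: 14.15
ee_pos: [0.5733, -0.2063, 0.0672]
tcp_rot: [179.9, -0.0, 107.4]
wrist_force: [1.3, 2.4, 6.0]
opening: 0.0168
grasp_force: 48.9
```

```bash
python3 arc.py -85.2 3 10
```

```text
t 14.15 ang -84.26 r 61.1 F [1.3 2.4 6. ] open 0.0168
Frad -2.2 Ftan 1.5 [ 0.57331056 -0.20629522  0.06719557]
[(0.31, 0.03), (0.63, 0.09), (0.94, 0.15), (1.24, 0.24), (1.54, 0.34), (1.84, 0.45), (2.13, 0.58), (2.41, 0.73), (2.68, 0.89), (2.95, 1.06)]
```

Request:
play_rows:
  targets:
    - {"grip": 240,"linear": [0.31,0.03,0],"delta_rot": [0,0,0]}
    - {"grip": 240,"linear": [0.63,0.09,0],"delta_rot": [0,0,0]}
    - {"grip": 240,"linear": [0.94,0.15,0],"delta_rot": [0,0,0]}
    - {"grip": 240,"linear": [1.24,0.24,0],"delta_rot": [0,0,0]}
    - {"grip": 240,"linear": [1.54,0.34,0],"delta_rot": [0,0,0]}
    - {"grip": 240,"linear": [1.84,0.45,0],"delta_rot": [0,0,0]}
    - {"grip": 240,"linear": [2.13,0.58,0],"delta_rot": [0,0,0]}
    - {"grip": 240,"linear": [2.13,0.58,0],"delta_rot": [0,0,0]}

```text
time: 14.95
ee_pos: [0.5941, -0.2, 0.0672]
tcp_rot: [180.0, -0.1, 107.4]
wrist_force: [-1.8, 4.9, 7.3]
opening: 0.0165
grasp_force: 48.9
```

```bash
python3 arc.py -64.2 3 10
```

```text
t 14.95 ang -63.74 r 60.7 F [-1.8  4.9  7.3] open 0.0165
Frad -5.2 Ftan 0.5 [ 0.59406308 -0.19995498  0.06718469]
[(0.28, 0.15), (0.55, 0.31), (0.82, 0.48), (1.07, 0.67), (1.32, 0.87), (1.55, 1.08), (1.78, 1.31), (1.99, 1.54), (2.19, 1.79), (2.37, 2.05)]
```

Request:
play_rows:
  targets:
    - {"grip": 240,"linear": [0.25,0.2,0],"delta_rot": [0,0,0]}
    - {"grip": 240,"linear": [0.51,0.4,0],"delta_rot": [0,0,0]}
    - {"grip": 240,"linear": [0.78,0.57,0],"delta_rot": [0,0,0]}
    - {"grip": 240,"linear": [1.03,0.76,0],"delta_rot": [0,0,0]}
    - {"grip": 240,"linear": [1.03,0.76,0],"delta_rot": [0,0,0]}

```text
time: 15.45
ee_pos: [0.6041, -0.1933, 0.0672]
tcp_rot: [-180.0, -0.0, 107.4]
wrist_force: [-3.2, 0.3, 6.3]
opening: 0.0166
grasp_force: 49.0
```

```bash
python3 arc.py -52.2 3 10
```

```text
t 15.45 ang -52.32 r 60.3 F [-3.2  0.3  6.3] open 0.0166
Frad -2.2 Ftan -2.3 [ 0.60408919 -0.19325774  0.06717902]
[(0.25, 0.2), (0.48, 0.41), (0.7, 0.64), (0.91, 0.88), (1.11, 1.12), (1.3, 1.38), (1.47, 1.65), (1.62, 1.92), (1.77, 2.2), (1.89, 2.49)]
```

Request:
play_rows:
  targets:
    - {"grip": 240,"linear": [0.23,0.2,0],"delta_rot": [0,0,0]}
    - {"grip": 240,"linear": [0.46,0.42,0],"delta_rot": [0,0,0]}
    - {"grip": 240,"linear": [0.68,0.65,0],"delta_rot": [0,0,0]}
    - {"grip": 240,"linear": [0.88,0.9,0],"delta_rot": [0,0,0]}
    - {"grip": 240,"linear": [0.88,0.9,0],"delta_rot": [0,0,0]}

```text
time: 15.95
ee_pos: [0.613, -0.1843, 0.0672]
tcp_rot: [180.0, 0.0, 107.4]
wrist_force: [-1.5, 0.8, 5.9]
opening: 0.017
grasp_force: 49.0
```

```bash
python3 arc.py -40.2 3 10
```

```text
t 15.95 ang -40.27 r 60.0 F [-1.5  0.8  5.9] open 0.017
Frad -1.7 Ftan -0.3 [ 0.61300495 -0.18430094  0.06721253]
[(0.2, 0.25), (0.38, 0.5), (0.55, 0.77), (0.71, 1.05), (0.85, 1.33), (0.98, 1.62), (1.09, 1.92), (1.19, 2.22), (1.27, 2.52), (1.33, 2.83)]
```

Request:
play_rows:
  targets:
    - {"grip": 240,"linear": [0.19,0.25,0],"delta_rot": [0,0,0]}
    - {"grip": 240,"linear": [0.36,0.5,0],"delta_rot": [0,0,0]}
    - {"grip": 240,"linear": [0.53,0.78,0],"delta_rot": [0,0,0]}
    - {"grip": 240,"linear": [0.53,0.78,0],"delta_rot": [0,0,0]}

```text
time: 16.35
ee_pos: [0.6182, -0.1768, 0.0672]
tcp_rot: [-180.0, 0.0, 107.4]
wrist_force: [-2.3, -0.1, 7.4]
opening: 0.0164
grasp_force: 49.0
```

```bash
python3 arc.py -31.2 3 10;  python3 - <<'E'
from h import *
p=bot.camera('top'); save(p,'t2',[260,170,400,280],s=5)
for n,z in (('housing',.015),('jaw',.03)):
  for r in bot.pinpoint(p,n): print(n,r['pixel'],r['conf'],pt(p,*r['pixel'],z=z))
E
```

```text
t 16.35 ang -31.52 r 59.8 F [-2.3 -0.1  7.4] open 0.0164
Frad -1.9 Ftan -1.3 [ 0.61818062 -0.17676261  0.06721708]
[(0.16, 0.28), (0.3, 0.56), (0.43, 0.85), (0.54, 1.14), (0.63, 1.45), (0.72, 1.75), (0.78, 2.06), (0.83, 2.38), (0.86, 2.69), (0.87, 3.01)]
housing [134.5, 227.1] 0.76 [0.57039849 0.39139139 0.015     ]
housing [300.8, 233.1] 0.61 [ 0.53265217 -0.04271688  0.015     ]
housing [231.8, 244.4] 0.61 [0.51210125 0.13808184 0.015     ]
```

View pics/t2.png

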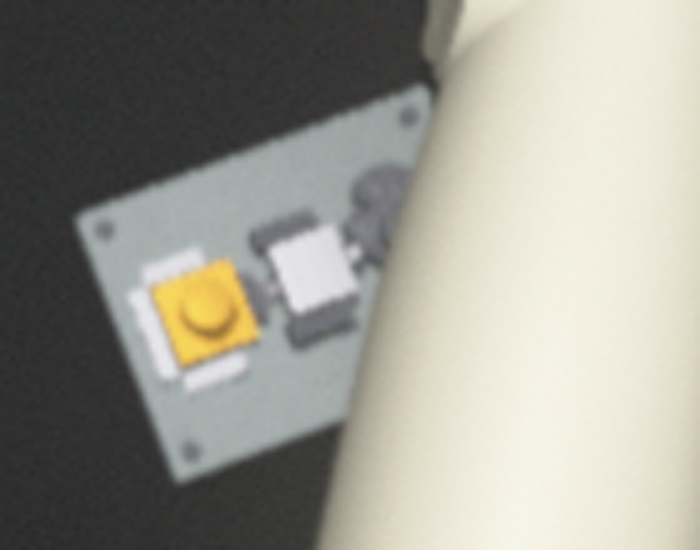

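The top picture shows the housing seated between guides and fence (crop (205,310)). The carriage block, at (312,270), has moved towards it, so the roller is on the rise. I'll track the block numerically while feeling on.

```bash
cat >> arc.py <<'E'
import cv2; from h import pt
p=bot.camera('top'); g=p['color'].min(2).astype(int)
th=np.radians(18.2); ey=np.array([-np.sin(th),np.cos(th)]); ex=np.array([np.cos(th),np.sin(th)])
f=210/np.tan(np.radians(p['fov_y'])/2); W=np.array(p['world_to_cam'])
C0=np.array([.5672,-.1455]) 
# intensity profile along fixture +y from cam axis at block height, +-6mm
ss=np.arange(20,85,.5); pr=[]
for s in ss:
    v=[]
    for t in np.arange(-6,7,1.):
        w=np.r_[C0+ey*s/1000+ex*t/1000,.047,1]; c=W@w
        v.append((p['cx']+f*c[0]/-c[2],p['cy']-f*c[1]/-c[2]))
    v=np.array(v,np.float32); pr.append(cv2.remap(p['color'].mean(2).astype(np.float32),v[None,:,0],v[None,:,1],cv2.INTER_LINEAR).mean())
pr=np.array(pr); d=np.gradient(cv2.GaussianBlur(pr[:,None],(1,7),1.5).ravel())
i=np.argmax(d[:70]); j=i+np.argmin(d[i:i+70]); print('block rear',ss[i],'front',ss[j])
E
python3 arc.py -31.2 3 10
```

```text
t 16.5 ang -31.42 r 59.8 F [-2.1  0.2  6.5] open 0.0168
Frad -1.9 Ftan -0.9 [ 0.61823705 -0.17668085  0.06720304]
[(0.16, 0.28), (0.3, 0.56), (0.43, 0.85), (0.54, 1.14), (0.63, 1.45), (0.72, 1.75), (0.78, 2.06), (0.83, 2.38), (0.86, 2.69), (0.87, 3.01)]
block rear 33.5 front 68.0
```

Request:
play_rows:
  targets:
    - {"grip": 240,"linear": [0.15,0.28,0],"delta_rot": [0,0,0]}
    - {"grip": 240,"linear": [0.29,0.56,0],"delta_rot": [0,0,0]}
    - {"grip": 240,"linear": [0.29,0.56,0],"delta_rot": [0,0,0]}

```text
time: 16.85
ee_pos: [0.6211, -0.171, 0.0672]
tcp_rot: [-180.0, 0.0, 107.4]
wrist_force: [-2.5, 0.4, 6.5]
opening: 0.0166
grasp_force: 49.0
```

```bash
python3 arc.py -25.2 2 8
```

```text
t 16.85 ang -25.33 r 59.6 F [-2.5  0.4  6.5] open 0.0166
Frad -2.4 Ftan -0.7 [ 0.62110857 -0.17101815  0.0672194 ]
[(0.09, 0.19), (0.17, 0.39), (0.24, 0.59), (0.31, 0.79), (0.36, 0.99), (0.42, 1.19), (0.46, 1.4), (0.5, 1.61)]
block rear 35.0 front 69.5
```

```bash
sed -e "s/^p=bot.camera('top').*/p=bot.camera('top'); p['color']=cv2.imread('pics\/top1.png')/" arc.py > arc0.py; python3 arc0.py | tail -1
```

```text
block rear 26.0 front 60.5
```

Request:
play_rows:
  targets:
    - {"grip": 240,"linear": [0.13,0.29,0],"delta_rot": [0,0,0]}
    - {"grip": 240,"linear": [0.22,0.59,0],"delta_rot": [0,0,0]}
    - {"grip": 240,"linear": [0.22,0.59,0],"delta_rot": [0,0,0]}

```text
time: 17.25
ee_pos: [0.6232, -0.1656, 0.0672]
tcp_rot: [-180.0, 0.1, 107.3]
wrist_force: [-2.5, -2.3, 6.1]
opening: 0.0167
grasp_force: 49.0
```

```bash
python3 arc.py -19.2 2 8
```

```text
t 17.25 ang -19.77 r 59.5 F [-2.5 -2.3  6.1] open 0.0167
Frad -1.6 Ftan -3.0 [ 0.62323568 -0.16563959  0.06721942]
[(0.07, 0.2), (0.12, 0.4), (0.18, 0.61), (0.22, 0.81), (0.26, 1.02), (0.29, 1.23), (0.31, 1.44), (0.33, 1.65)]
block rear 36.0 front 70.5
```

Request:
play_rows:
  targets:
    - {"grip": 240,"linear": [0.07,0.2,0],"delta_rot": [0,0,0]}
    - {"grip": 240,"linear": [0.12,0.4,0],"delta_rot": [0,0,0]}
    - {"grip": 240,"linear": [0.17,0.61,0],"delta_rot": [0,0,0]}
    - {"grip": 240,"linear": [0.21,0.81,0],"delta_rot": [0,0,0]}
    - {"grip": 240,"linear": [0.21,0.81,0],"delta_rot": [0,0,0]}

```text
time: 17.8
ee_pos: [0.6252, -0.158, 0.0672]
tcp_rot: [-180.0, 0.1, 107.3]
wrist_force: [-3.5, -3.4, 6.9]
opening: 0.0163
grasp_force: 48.9
```

```bash
python3 arc.py -11.2 2 8
```

```text
t 17.8 ang -12.11 r 59.4 F [-3.5 -3.4  6.9] open 0.0163
Frad -2.7 Ftan -4.1 [ 0.62524066 -0.15795368  0.06717989]
[(0.04, 0.21), (0.07, 0.42), (0.09, 0.63), (0.11, 0.84), (0.11, 1.05), (0.11, 1.26), (0.11, 1.47), (0.09, 1.68)]
block rear 38.5 front 73.0
```

Request:
play_rows:
  targets:
    - {"grip": 240,"linear": [0.03,0.21,0],"delta_rot": [0,0,0]}
    - {"grip": 240,"linear": [0.06,0.42,0],"delta_rot": [0,0,0]}
    - {"grip": 240,"linear": [0.06,0.42,0],"delta_rot": [0,0,0]}

```text
time: 18.15
ee_pos: [0.6259, -0.1545, 0.0672]
tcp_rot: [-179.9, 0.2, 107.3]
wrist_force: [-2.1, -6.6, 5.0]
opening: 0.0165
grasp_force: 48.8
```

```bash
python3 arc.py -7.2 2 8
```

```text
t 18.15 ang -8.69 r 59.3 F [-2.1 -6.6  5. ] open 0.0165
Frad -1.1 Ftan -6.8 [ 0.62585932 -0.15446758  0.06720437]
[(0.02, 0.21), (0.04, 0.42), (0.05, 0.63), (0.05, 0.84), (0.04, 1.05), (0.03, 1.26), (0.01, 1.47), (-0.02, 1.68)]
block rear 45.5 front 73.5
```

Request:
play_rows:
  targets:
    - {"grip": 240,"linear": [0.01,0.2,0],"delta_rot": [0,0,0]}
    - {"grip": 240,"linear": [0.02,0.3,0],"delta_rot": [0,0,0]}
    - {"grip": 240,"linear": [0.02,0.3,0],"delta_rot": [0,0,0]}

```text
time: 18.5
ee_pos: [0.6262, -0.1508, 0.0672]
tcp_rot: [-180.0, 0.1, 107.3]
wrist_force: [-2.3, -4.1, 5.9]
opening: 0.0165
grasp_force: 48.8
```

```bash
python3 arc.py -4.2 2 8
```

```text
t 18.5 ang -5.15 r 59.2 F [-2.3 -4.1  5.9] open 0.0165
Frad -1.9 Ftan -4.3 [ 0.62617278 -0.15081045  0.06720227]
[(0.01, 0.21), (0.02, 0.42), (0.01, 0.63), (0.0, 0.84), (-0.01, 1.05), (-0.04, 1.26), (-0.07, 1.47), (-0.11, 1.68)]
block rear 49.0 front 74.0
```

Request:
play_rows:
  targets:
    - {"grip": 240,"linear": [0.01,0.2,0],"delta_rot": [0,0,0]}
    - {"grip": 240,"linear": [0.01,0.2,0],"delta_rot": [0,0,0]}

```text
time: 18.75
ee_pos: [0.6263, -0.1494, 0.0672]
tcp_rot: [-180.0, 0.2, 107.3]
wrist_force: [-2.7, -7.4, 5.5]
opening: 0.0164
grasp_force: 48.8
```

```bash
python3 arc.py
```

```text
t 18.75 ang -3.73 r 59.2 F [-2.7 -7.4  5.5] open 0.0164
Frad -2.2 Ftan -7.5 [ 0.62630265 -0.14935704  0.06719797]
block rear 53.5 front 74.5
```

Request:
play_rows:
  targets:
    - {"grip": 240,"linear": [0,0.2,0],"delta_rot": [0,0,0]}
    - {"grip": 240,"linear": [0,0.2,0],"delta_rot": [0,0,0]}

```text
time: 19.0
ee_pos: [0.6263, -0.1463, 0.0672]
tcp_rot: [-180.0, 0.0, 107.3]
wrist_force: [-2.7, 0.8, 6.4]
opening: 0.0166
grasp_force: 48.9
```

```bash
python3 arc.py
```

```text
t 19.0 ang -0.74 r 59.1 F [-2.7  0.8  6.4] open 0.0166
Frad -2.8 Ftan 0.7 [ 0.62625734 -0.14626257  0.06717603]
block rear 54.5 front 75.0
```

The tangential force has turned from -7.5 N to +0.7 N: the lip is at about -2°. On gently into the flat.

Request:
play_rows:
  targets:
    - {"grip": 240,"linear": [-0.01,0.2,0],"delta_rot": [0,0,0]}
    - {"grip": 240,"linear": [-0.02,0.3,0],"delta_rot": [0,0,0]}
    - {"grip": 240,"linear": [-0.02,0.3,0],"delta_rot": [0,0,0]}

```text
time: 19.35
ee_pos: [0.6262, -0.1436, 0.0672]
tcp_rot: [-180.0, 0.1, 107.3]
wrist_force: [-2.2, -3.4, 6.2]
opening: 0.0168
grasp_force: 48.8
```

```bash
python3 arc.py
```

```text
t 19.35 ang 1.87 r 59.1 F [-2.2 -3.4  6.2] open 0.0168
Frad -2.3 Ftan -3.3 [ 0.62624124 -0.14357038  0.06723179]
block rear 54.5 front 75.0
```

Request:
play_rows:
  targets:
    - {"grip": 240,"linear": [-0.02,0.2,0],"delta_rot": [0,0,0]}
    - {"grip": 240,"linear": [-0.02,0.2,0],"delta_rot": [0,0,0]}

```text
time: 19.6
ee_pos: [0.6259, -0.1407, 0.0672]
tcp_rot: [180.0, -0.0, 107.4]
wrist_force: [-2.1, 4.0, 6.8]
opening: 0.0166
grasp_force: 48.9
```

```bash
python3 arc.py
```

```text
t 19.6 ang 4.71 r 58.9 F [-2.1  4.   6.8] open 0.0166
Frad -1.8 Ftan 4.2 [ 0.62594344 -0.14066471  0.06720893]
block rear 20.0 front 51.0
```

Request:
play_rows:
  targets:
    - {"grip": 240,"linear": [-0.02,0.2,0],"delta_rot": [0,0,0]}
    - {"grip": 240,"linear": [-0.02,0.2,0],"delta_rot": [0,0,0]}

```text
time: 19.85
ee_pos: [0.6257, -0.1386, 0.0672]
tcp_rot: [180.0, -0.0, 107.4]
wrist_force: [-1.4, 0.5, 6.7]
opening: 0.0162
grasp_force: 48.9
```

```bash
python3 arc.py
```

```text
t 19.85 ang 6.74 r 58.9 F [-1.4  0.5  6.7] open 0.0162
Frad -1.3 Ftan 0.7 [ 0.62572499 -0.13858527  0.06722067]
block rear 20.0 front 53.5
```

Request:
play_rows:
  targets:
    - {"grip": 240,"linear": [-0.03,0.15,0],"delta_rot": [0,0,0]}
    - {"grip": 240,"linear": [-0.03,0.15,0],"delta_rot": [0,0,0]}

```text
time: 20.1
ee_pos: [0.6255, -0.1372, 0.0672]
tcp_rot: [180.0, 0.0, 107.4]
wrist_force: [-1.6, 0.2, 6.7]
opening: 0.0167
grasp_force: 48.9
```

```bash
python3 arc.py
```

```text
t 20.1 ang 8.12 r 58.9 F [-1.6  0.2  6.7] open 0.0167
Frad -1.5 Ftan 0.4 [ 0.62549754 -0.13718089  0.06724336]
block rear 20.0 front 54.5
```

Request:
play_rows:
  targets:
    - {"grip": 240,"linear": [-0.03,0.15,0],"delta_rot": [0,0,0]}
    - {"grip": 240,"linear": [-0.03,0.15,0],"delta_rot": [0,0,0]}

```text
time: 20.35
ee_pos: [0.6253, -0.1358, 0.0673]
tcp_rot: [180.0, 0.0, 107.4]
wrist_force: [-2.7, -0.7, 6.6]
opening: 0.0165
grasp_force: 48.9
```

```bash
python3 arc.py
```

```text
t 20.35 ang 9.47 r 58.9 F [-2.7 -0.7  6.6] open 0.0165
Frad -2.8 Ftan -0.2 [ 0.62529876 -0.13581074  0.067252  ]
block rear 20.0 front 54.5
```

Request:
play_rows:
  targets:
    - {"grip": 240,"linear": [-0.04,0.15,0],"delta_rot": [0,0,0]}
    - {"grip": 240,"linear": [-0.04,0.15,0],"delta_rot": [0,0,0]}

```text
time: 20.6
ee_pos: [0.625, -0.1344, 0.0672]
tcp_rot: [180.0, 0.0, 107.4]
wrist_force: [-2.4, -0.3, 6.3]
opening: 0.0163
grasp_force: 48.9
```

```bash
python3 arc.py
```

```text
t 20.6 ang 10.91 r 58.8 F [-2.4 -0.3  6.3] open 0.0163
Frad -2.5 Ftan 0.1 [ 0.62496795 -0.13436376  0.06724437]
block rear 20.0 front 53.5
```

Zero force from about 6.5° to 11° means the roller is in the flat. I'll let go and back off upwards.

Request:
play_rows:
  targets:
    - {"grip": 150,"linear": [0,0,0],"delta_rot": [0,0,0]}
    - {"grip": 100,"linear": [0,0,0],"delta_rot": [0,0,0]}
    - {"grip": 80,"linear": [0,0,0],"delta_rot": [0,0,0]}
    - {"grip": 80,"linear": [0,0,0],"delta_rot": [0,0,0]}
    - {"grip": 80,"linear": [0,0,2],"delta_rot": [0,0,0]}
    - {"grip": 80,"linear": [0,0,5],"delta_rot": [0,0,0]}
    - {"grip": 80,"linear": [0,0,9],"delta_rot": [0,0,0]}
    - {"grip": 80,"linear": [0,-3,13],"delta_rot": [0,0,0]}
    - {"grip": 80,"linear": [0,-7,17],"delta_rot": [0,0,0]}
    - {"grip": 80,"linear": [0,-11,17],"delta_rot": [0,0,0]}

```text
time: 21.65
ee_pos: [0.6259, -0.2448, 0.2425]
tcp_rot: [179.7, 0.3, 107.5]
wrist_force: [0.2, -0.1, -0.2]
opening: 0.0589
grasp_force: 0.0
```

Request:
play_rows:
  targets:
    - {"grip": 80,"linear": [-2,2,2],"delta_rot": [0,0,0]}
    - {"grip": 80,"linear": [-2,2,2],"delta_rot": [0,0,0]}
    - {"grip": 80,"linear": [-2,2,2],"delta_rot": [0,0,0]}
    - {"grip": 80,"linear": [-2,2,2],"delta_rot": [0,0,0]}

```text
time: 22.05
ee_pos: [0.605, -0.2241, 0.2563]
tcp_rot: [-180.0, -0.0, 107.4]
wrist_force: [-0.0, -0.0, -1.1]
opening: 0.0586
grasp_force: 0.0
```

Run:
```python
from h import *
p=bot.camera('wrist'); save(p,'w7',s=1.4)
P=cloud(p); G=P[(P[...,2]>.09)&(P[...,2]<.105)&(abs(P[...,0]-.625)<.05)&(abs(P[...,1]+.135)<.05)]
c=np.array(cv2.minEnclosingCircle(G[:,:2].astype(np.float32))[0])-[.5672,-.1455]; print(c,np.hypot(*c),np.degrees(np.arctan2(c[1],c[0])))
```

```text
[0.05684144 0.01190923] 0.058075629822891515 11.833251920800036
```

View pics/w7.png

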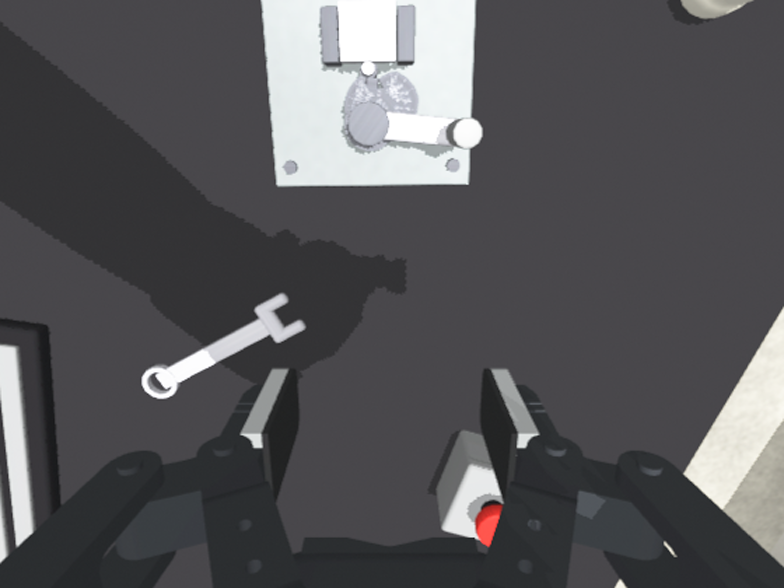

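The roller at (368,68) sits in the notch of the cam between the two lobes, and the crank stayed where it was released. A quick numeric check of the housing, then I hand in.

```bash
python3 - <<'E'
from h import *
p=bot.camera('top'); P=cloud(p); hsv=cv2.cvtColor(p['color'],cv2.COLOR_RGB2HSV)
m=(hsv[...,0]>15)&(hsv[...,0]<33)&(hsv[...,1]>120)&(P[...,1]<.05)&(P[...,1]>-.12)
f=P[m]; print(m.sum(),np.percentile(f[:,2],[5,50,98]),f.mean(0))
q=f[(f[:,2]>.02)&(f[:,2]<.038)]; print(cv2.minAreaRect(q[:,:2].astype(np.float32)*1000))
E
python3 arc.py | tail -1
python3 -c "
from workcell import bot; print(bot.job_done())"
```

```text
264 [0.02488122 0.02985446 0.0585274 ] [ 0.53125809 -0.04058273  0.03676753]
((533.181640625, -40.6590690612793), (42.00777053833008, 42.18263244628906), 17.142520904541016)
block rear 38.0 front 72.5
the job is handed in; nothing more can be done
None
```

The brass housing with the square flange is flat in the nest, boss up. The crank rests in the flat of the cam with the jaw clamped, and I've handed the job in at about 22 s; no verdict came back.

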